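# Uncover the hot pot with the lid lifter and turn the heat down

## Robot

A 6-joint arm with a two-finger parallel gripper is mounted at the origin on the work surface. World frame = base frame: x ahead of the robot, y to its left, z up, the work surface at z = 0. Lengths are in m, angles in degrees, forces in N, time in s.
With the tool pointing down it reaches from about 0.3 to 0.75 m from the base axis. Payload 8.5 kg.
Tool frame: the origin (TCP) lies at the very end of the fingers, on their centre line; the grasp point (between the pads) lies 19 mm behind it; z points along the fingers, y is the line along which they close (so a half turn about z gives the same grasp; the last joint's range is limited). The gripper opens to 85 mm and grips with 20 to 120 N. Pads are 22 mm wide; open, the fingers measure 114 mm over their backs; the gripper's body (76 mm by 85 mm) begins 54 mm behind the grasp point. The pads swing forward as they close: fully open they stand 13 mm farther back than shut.
Start: joints at [-78.856, 21.807, 74.336, -0, 83.858, -12.336], TCP at [0.219, -0.504, 0.198] pointing down, gripper open.
Joint ranges: [-178.18, 178.18], [-50.72, 133.34], [12.68, 142.11], [-81.47, 261.47], [9.98, 163.14], [-165.26, 165.26]. Speed limits (degrees/s): [136.94, 136.94, 180, 180, 180, 180].

## Interface

Orientations are given as a 3x3 rotation matrix whose columns are the frame's x, y, z axes.
In Python, from rig import env, imaging gives the robot as it stands. The module is installed in compiled form; this text tells all that it offers.
- The arm moves only by the tool arm_command, never from a script. Its arguments are lists of equal length, an entry for each row: "turn": the turn, a rotation vector about the tool's x, y, z in units of 5 degrees (1.0 is 5 degrees), a list of three; "xyz": the shift along the tool's x, y, z in units of 50 mm (1.0 is 50 mm), a list of three; "claw": the finger opening in mm, from 0 to 85.4. A call has 1 to 12 rows; each row shifts and turns the commanded pose from where the row before left it, along the tool's axes as they then stand; what a row does not reach is not made up. A row lasts 1/10 s, in which the tool goes at most 50 mm and 8.59 degrees, less where a joint would pass 70% of its speed; a pose out of reach is approached as far as the arm can. A call is refused whole if a number of a shift passes 1 or a number of a turn 1, either way. A call with a gripper value outside its range is refused whole. The fingers move at their own pace and stop on an object; "squeeze" is the grip in N (left out, the last holds). Time passes only in rows, so rows that do not move let the fingers close. It gives the time, the measured TCP pose, the force, the opening and the grip force at its end, in the units of the state.
- env.observe(): the state, without advancing time (a new reading comes with each control period).
- imaging.get_image(name): name is "side" or "top"; returns (picture, depth): 480x640x3 uint8, blue, green, red; 480x640 float32, m along the optical axis (not along the pixel's ray), 0 where there is no reading.
- imaging.camera_info(name): a dict with "camera_matrix" (3x3 intrinsics, pixels), "k1" (the pictures are not rectified: a ray, as slopes to the right and down, at radius r is drawn at 1 + k1 r^2 times it, then the intrinsics apply), "rvec" (rotation vector, rad) and "tvec" (3), from world to camera coordinates, as OpenCV has them. Camera axes: x right, y down, z forward; pixel columns grow to the right and rows downward; lengths in m; the calibration is good to about 2 mm. A picture is of the moment at which its call begins. camera_info takes no time and is no camera call.
- env.close_job(): hands the job in; it is judged then, once.
The state is a dict: "time_s": time; "q": joint angles; "qvel": joint speeds; "joint_efforts": joint torques, N m; "position": TCP position; "tool_rot": TCP orientation; "ft_force": force on the tool from outside, world axes, zero at the start; "wrist_torque": the same for the moment, N m; "grip_width": finger opening in m; "gripper_force": force on a finger pad.
Only numpy, scipy, OpenCV 4.12 (cv2) and the standard library are available. Lean on these libraries where they do the work, as an engineer would, in place of code of your own. Each camera call takes 0.05 s, during which the arm holds its last target. There are 200 camera calls.

## Task

The pot is hot, so keep the gripper off the pot and its lid: take the lid lifter from its rest, hook it under the lid's arched handle, lift the lid off and set it down gently, right way up, in the middle of the cork trivet, then lay the lifter back on its rest the way it lay. Also turn the heat dial down so that its red pointer stands at the orange mark (before or after, as you like). Leave the pot, jar, bowl and mug where they stand.

Things in the scene. Friction and masses are not known exactly. Their poses are not given: they have to be found in the camera images.
- pot: White enamel cooking pot, loose, 1.8 kg, round, 160 mm across, 90 mm high, standing on the black glass hob; two loop handles at its own +y and -y sides reach 107 mm from its axis, 59 to 77 mm up. Origin: centre of its underside, z up.
- lid: White lid loose on the pot, 0.2 to 0.33 kg: dark plug 140 mm across, 6 mm deep, inside the pot's mouth (about 5 mm play); white disc 166 mm across, 8 mm thick, on the rim; steel arch on top (see lid_bar). Origin: centre of the plug's underside, z up, 84 mm above the hob while on the pot. Its x, the way through the arch, points away from the robot, within 35 degrees of world +x.
- lid_bar (a point): Middle of the underside of the arch's bar, on the lid's axis, 50 mm above the lid's origin. The bar is level, along the lid's y, 10 x 10 mm thick, on two 10 mm posts at y = -32 and +32 mm; the opening under it is 54 mm wide and 36 mm high (above the disc's top), open along the lid's x.
- trivet: Round cork trivet, fixed, 190 mm across, 12 mm thick. Origin: centre of its underside. The lid is to rest on it on its plug. Pot and trivet may be either way round, left and right.
- rest: Wooden lifter rest, fixed: plate 150 x 90 x 5 mm with two cross bars (64 mm wide, 14 mm thick) at x = -55 and +55 mm, their tops 20 mm above the hob, each with two 7 mm high end stubs, 44 mm apart along y. The lifter lies between the stubs along x on both bars, its origin over the rest's. Origin: centre of the plate's underside.
- lifter: Lid lifter, loose, 0.16 kg, straight along its x, flat underneath: dark wooden handle 18 x 18 mm, x = -90 to +30 mm, then a steel tongue 16 mm wide, 7 mm thick, to x = +140 mm. Origin: on the handle's underside at the grip point, near the balance point. Starts on the rest, tongue away from the robot. Grip across the handle at the origin, 60 N or more, or it swivels under the lid.
- lifter_notch (a point): Middle of the floor of the notch that takes the lid's bar, on the tongue's top: 120 mm ahead of the lifter's origin, 7 mm above its underside. The notch is 24 mm long (along x), between two 8 mm high stops at x = 103 to 108 and 132 to 140 mm.
- dial_base: Dark round base of the heat dial, fixed on the hob, 84 mm across, 6 mm high, with white ticks and one orange mark. Origin: centre of its underside.
- dial_mark (a point): Middle of the orange mark on the dial's base, 33.5 mm from the dial's axis.
- dial_grip (a point): On the dial's axis at the height to grip, 37 mm above the hob. The dial has an aluminium bar grip 42 mm long, 14 mm thick, its top 44 mm above the hob, with a red pointer line on one half of its top.
- dial (a joint): Angle of the heat dial in rad, growing clockwise seen from above. At 0 the red pointer looks along the base's -x (towards the robot); at 0.6 it stands at the orange mark; it starts between 1.3 and 2.0 and stays where it is left (friction 0.03 N m). Range 0 to 3.
- spice_jar: Bystander: jar with a black cap, 48 mm across, 95 mm high. Origin: centre of its underside.
- bowl: Bystander: blue bowl, 110 mm across, 50 mm high. Origin: centre of its underside.
- mug: Bystander: terracotta mug, 76 mm across, 88 mm high. Origin: centre of its underside.
There are look-alikes about, which are no part of the job. Leave any purple look-alike of the lid alone. There is more than one size of the lifter; the one meant has the size given above.

How it is judged (in metres and radians):
On the way, in this order (a step that is already met when the one before it is completed fails the run):
1. the lid hangs on the lifter, clear above the pot (height (world z) of lid above 0.105 m and contact force between lid and lifter above 0.5 N and contact force between lid and pot below 0.05 N), for 0.2 s.
2. the lid lies on the trivet, free of the lifter (horizontal distance between lid and trivet below 0.03 m and z of lid in the frame of trivet between 0.008 and 0.017 m and angle between lid's own z axis and vertical below 0.08 rad and contact force between lid and lifter below 0.1 N), for 0.2 s.
3. the lifter lies on its rest (horizontal distance between lifter and rest below 0.035 m and z of lifter in the frame of rest between 0.016 and 0.025 m and angle between lifter's own z axis and vertical below 0.1 rad and angle between the x axis of lifter and the x axis of rest, either way round below 0.3 rad), for 0.2 s.
At the end, for the whole second after the job is handed in: Lid level on the trivet on its plug, centres within 30 mm; lifter on both bars of its rest, within 35 mm of its centre and 0.3 rad of its direction; dial within 0.12 rad of the orange mark (0.6); pot upright within 30 mm of its start; all at rest (all of step 2 and all of step 3 and value of joint dial between 0.48 and 0.72 rad and velocity of joint dial below 0.05 rad/s and linear speed of each of lid, lifter below 0.02 m/s and distance of pot from where it was at the start of the episode below 0.03 m and angle between pot's own z axis and vertical below 0.05 rad); the robot touches nothing.
It fails at once if the robot touches the hot lid or pot (contact force between any of the arm, the fingers and lid above 1 N or contact force between any of the arm, the fingers and pot above 1 N).
It fails at once if the lid is tipped by more than 45 degrees (angle between lid's own z axis and vertical above 0.79 rad).
It fails at once if the lid is dropped or slammed onto the trivet (faster than 0.4 m/s just above it) (horizontal distance between lid and trivet below 0.12 m and z of lid in the frame of trivet below 0.045 m and linear speed of lid above 0.4 m/s).
It fails at once if the pot is pushed more than 30 mm away (distance of pot from where it was at the start of the episode above 0.03 m).
It fails at once if the jar, bowl or mug is moved by more than 30 mm (distance of any of spice_jar, bowl, mug from where it was at the start of the episode above 0.03 m).
It also fails if it takes over 72 s, if anything falls off the work surface, if the arm or the gripper's body presses on something with over 40 N, if the wrist force passes 120 N, or if a joint passes its speed limit or range.

## Working session

There is one attempt and no reset: what is moved stays moved. The work goes in short steps, Python scripts to look and compute and a tool call to move; the robot and the scene stay as the last step left them, time stands still between calls to the robot, and variables do not carry over. Pictures are saved under pics/ and viewed, at most 10 in all, crops included, and the job is handed in when it is done.

Besides the shell and the picture viewer there is one more tool, called by a JSON object that holds its "name" and its "arguments". arm_command: Moves the arm, as the interface text tells. Its arguments: {"type":"object","properties":{"turn":{"type":"array"},"xyz":{"type":"array"},"claw":{"type":"array"},"squeeze":{"type":"number"}},"required":["turn","xyz","claw"]}

```bash
mkdir -p pics
cat > h.py <<'E'
import numpy as np, cv2
from rig import env, imaging
def cam(n):
    c=imaging.camera_info(n); R=cv2.Rodrigues(np.array(c["rvec"],float))[0]; t=np.array(c["tvec"],float).ravel()
    return np.array(c["camera_matrix"],float),c["k1"],R,t
def rays(n,uv):
    K,k1,R,t=cam(n); uv=np.array(uv,float).reshape(-1,1,2)
    p=cv2.undistortPoints(uv,K,np.array([k1,0,0,0,0.])).reshape(-1,2)
    d=np.c_[p,np.ones(len(p))]@R; return -R.T@t, d   # d has unit optical depth
def plane(n,uv,z):
    o,d=rays(n,uv); return o+d*((z-o[2])/d[:,2])[:,None]
def grab(n,tag):
    im,d=imaging.get_image(n); cv2.imwrite(f"pics/{n}_{tag}.png",im); np.save(f"pics/{n}_{tag}.npy",d); return im,d
def cloud(n,d):
    v,u=np.mgrid[0:480,0:640]; o,r=rays(n,np.c_[u.ravel(),v.ravel()])
    return (o+r*d.ravel()[:,None]).reshape(480,640,3)
E
python3 - <<'E'
from h import *
for n in("top","side"):
    grab(n,0); K,k1,R,t=cam(n); print(n,-R.T@t,K[0,0],R[2])
print(env.observe()["time_s"])
E
```

```text
top [0.48003529 0.11302202 1.21422759] 450.4878019743471 [ 0.11731132 -0.01084689 -0.99303595]
side [0.45508794 1.09077432 0.80349814] 456.0801737416191 [ 0.13806342 -0.81429298 -0.56379557]
0.1
```

View pics/top_0.png

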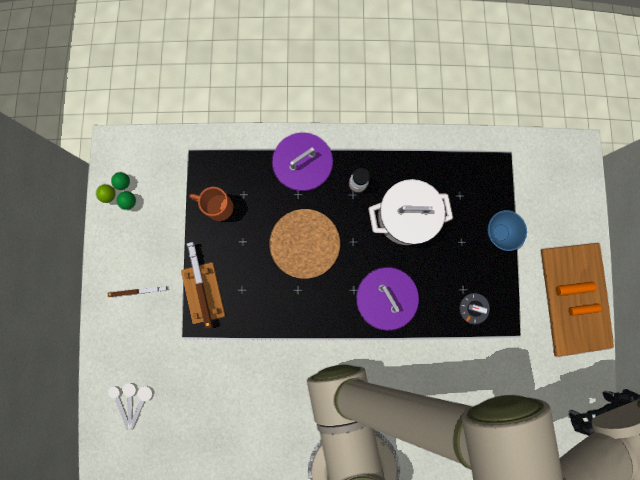

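View pics/side_0.png

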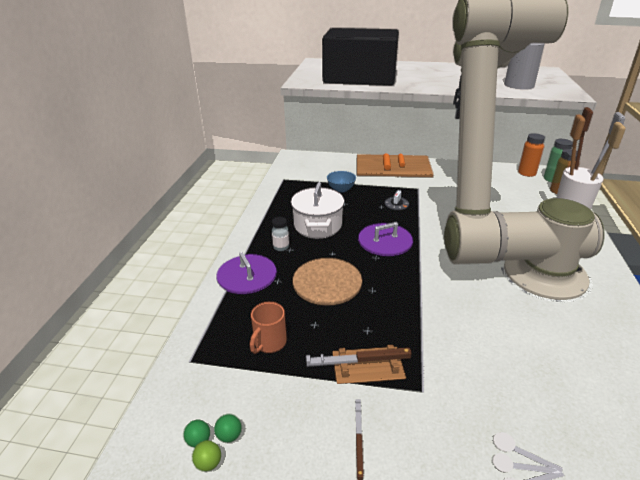

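The top view shows the pot and lid at (412,212), the trivet at (305,243), the rest with lifter at (203,288), and the dial at (475,308) with its orange mark near (468,318). The purple decoys are at (388,298) and (302,161). The lone lifter at (138,292) is the smaller one.

```bash
cat > m.py <<'E'
from h import *
im=cv2.imread("pics/top_0.png"); d=np.load("pics/top_0.npy"); C=cloud("top",d); hsv=cv2.cvtColor(im,cv2.COLOR_BGR2HSV)
H,S,V=[hsv[...,i].astype(int) for i in range(3)]
def box(x0,y0,x1,y1):
    m=np.zeros(im.shape[:2],bool); m[y0:y1,x0:x1]=1; return m
def uv(m): return np.argwhere(m)[:,::-1].astype(float)
def line(P):
    c=P[:,:2].mean(0); a=np.linalg.svd(P[:,:2]-c)[2][0]; a*=np.sign(a[0]) ; s=(P[:,:2]-c)@a
    return c,np.degrees(np.arctan2(a[1],a[0])),c+a*(s.max()+s.min())/2,np.ptp(s)
def circ(m,z):
    c=max(cv2.findContours(m.astype(np.uint8),cv2.RETR_EXTERNAL,cv2.CHAIN_APPROX_NONE)[0],key=cv2.contourArea)
    P=plane("top",cv2.convexHull(c).reshape(-1,2),z)[:,:2].astype(np.float32); return cv2.minEnclosingCircle(P)
print("trivet",circ(box(260,200,350,285)&(S>60)&(V>60),.012))
print("lid",circ(box(375,170,450,255)&(C[...,2]>.088)&(V>120),.098))
print("z med trivet/hob/lid",np.median(C[230:255,295:315,2]),np.median(C[300:330,300:330,2]),np.median(C[222:235,400:425,2]))
m=box(385,195,445,225)&(C[...,2]>.128)&(C[...,2]<.16); print("bar",m.sum(),np.median(C[m][:,2]),line(plane("top",uv(m),.144)))
b=box(455,290,495,328)
base=b&(V<110)|b&(C[...,2]>.02)
r=b&(S>120)&(V>90); red=r&((H<6)|(H>172)); ora=r&(H>=6)&(H<25)
print("red",red.sum(),line(plane("top",uv(red),.044)),"orange",ora.sum(),plane("top",uv(ora),.006).mean(0))
g=b&(C[...,2]>.035); print("grip",g.sum(),line(plane("top",uv(g),.044)))
rb=box(175,235,230,335)
h=rb&(C[...,2]>.030)&(C[...,2]<.06); print("lifterhandle+stops",h.sum(),line(C[h]))
hs=rb&(S<60)&(V>120); print("steel",hs.sum(),line(plane("top",uv(hs),.027)))
w=rb&(S>70)&(V>60); P=plane("top",uv(w),.005); hull=cv2.convexHull(P[:,:2].astype(np.float32)); print("rest",w.sum(),cv2.minAreaRect(hull))
for n,(x0,y0,x1,y1) in dict(crop=(165,230,235,340),dial=(450,285,500,335),lid=(360,165,460,260)).items():
    pass
A=cv2.resize(im[230:340,165:245],None,fx=4.5,fy=4.5,interpolation=2); B=cv2.resize(im[285:340,450:500],None,fx=8,fy=9,interpolation=2)
cv2.imwrite("pics/z0.png",np.hstack([A,B[:495]]))
E
python3 m.py
```

```text
trivet ((0.6046798229217529, 0.13135455548763275), 0.09591322392225266)
lid ((0.6781359910964966, -0.14191634953022003), 0.08412569761276245)
z med trivet/hob/lid 0.010833846678400483 -0.0007225037423608249 0.0969611312255787
bar 138 0.14233110088147694 (array([ 0.6773202 , -0.14399869]), np.float64(-89.81273969503873), array([ 0.67731689, -0.14298623]), np.float64(0.07679178370371012))
red 4 (array([ 0.43206486, -0.31608928]), np.float64(75.07705200819704), array([ 0.4318564 , -0.31687148]), np.float64(0.011126488245438732)) orange 16 [ 0.40088269 -0.31003484  0.006     ]
grip 87 (array([ 0.42829874, -0.32520855]), np.float64(62.268076844459415), array([ 0.43746367, -0.30777555]), np.float64(0.11030048437385864))
lifterhandle+stops 369 (array([0.45376309, 0.39694496]), np.float64(14.08239438402187), array([0.49239859, 0.40663691]), np.float64(0.23029538180731232))
steel 1089 (array([0.51055233, 0.45384372]), np.float64(-2.8974033865901028), array([0.49267117, 0.45474872]), np.float64(0.2620467985843496))
rest 1772 ((0.4625314176082611, 0.40254053473472595), (0.16911128163337708, 0.0915805995464325), 14.06006908416748)
```

View pics/z0.png

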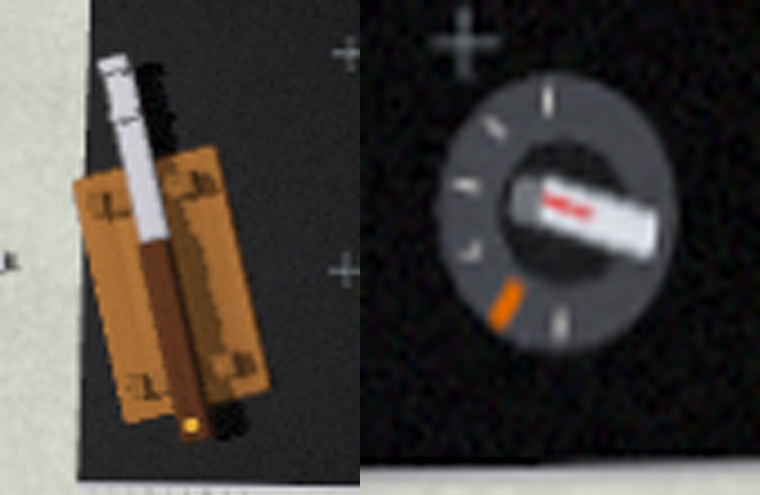

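The crop shows the lifter on its rest, tongue up-left. The dial pointer looks left and slightly up, at about 1.8 rad, and the orange mark is lower left at about 33° from straight down.

```bash
cat >> h.py <<'E'
from scipy.spatial.transform import Rotation as Ro
def yaw(R): return np.degrees(np.arctan2(R[1,0],R[0,0]))
def go(p,yw=None,n=12):
    """constant rows (turn,xyz) taking the measured pose to p, tool down with tool-x yaw yw; n rows"""
    s=env.observe(); R=np.array(s["tool_rot"]); p0=np.array(s["position"])
    yw=yaw(R) if yw is None else yw
    T=Ro.from_euler('z',yw,degrees=True).as_matrix()@np.diag([1,-1,-1.])
    w=Ro.from_matrix(R.T@T).as_rotvec()/n
    A=sum(R@Ro.from_rotvec(w*k).as_matrix() for k in range(n))
    u=np.linalg.solve(A,np.array(p)-p0)
    print("at",p0.round(4),"yaw",round(yaw(R),2),"n",n,"turn",(np.degrees(w)/5).round(3),"xyz",(u/.05).round(3),"t",s["time_s"],"F",np.round(s["ft_force"],1),"w",round(s["grip_width"],4))
E
cat > m2.py <<'E'
from m import *
b=box(452,288,498,330)
m=b&(V>45); m=cv2.morphologyEx(m.astype(np.uint8),cv2.MORPH_OPEN,np.ones((3,3)))
print("base",circ(m,.006))
w=b&(S<40)&(V>200); n,L,st,ce=cv2.connectedComponentsWithStats(w.astype(np.uint8)); k=1+np.argmax(st[1:,4])
q=cv2.morphologyEx((b&(V>190)&(C[...,2]>.02)).astype(np.uint8),cv2.MORPH_CLOSE,np.ones((3,3)))>0
print("top",q.sum(),line(plane("top",uv(q),.044)), cv2.minAreaRect(plane("top",uv(q),.044)[:,:2].astype(np.float32)))
ora=b&(S>120)&(V>90)&(H>=6)&(H<25); o=plane("top",uv(ora),.006)
print(line(o))
E
python3 m2.py | tail -3; python3 -c "
from h import *
s=env.observe(); print(np.array(s['tool_rot']).round(3)); go([.43,-.317,.10],0)"
```

```text
base ((0.42792636156082153, -0.3284413516521454), 0.04189634695649147)
top 61 (array([ 0.42801435, -0.32811648]), np.float64(72.22482494594065), array([ 0.42783295, -0.32868231]), np.float64(0.03891762050284707)) ((0.42743873596191406, -0.32853731513023376), (0.039017170667648315, 0.010815925896167755), 71.4044418334961)
(array([ 0.40088269, -0.31003484]), np.float64(-35.54966354974149), array([ 0.40082023, -0.30999021]), np.float64(0.014272736297694186))
[[ 0.917  0.398 -0.   ]
 [ 0.398 -0.917  0.001]
 [ 0.    -0.001 -1.   ]]
at [ 0.2191 -0.5042  0.1976] yaw 23.48 n 12 turn [-0.001  0.     0.391] xyz [ 0.414 -0.228  0.163] t 0.1 F [ 0.2 -0.5 -0.3] w 0.0851
```

```bash
python3 -c "
from h import *
go([.428,-.3284,.09],72)"
```

```text
at [ 0.2191 -0.5042  0.1976] yaw 23.48 n 12 turn [-0.001 -0.001 -0.809] xyz [0.467 0.046 0.179] t 0.1 F [ 0.2 -0.5 -0.3] w 0.0851
```

{"name": "arm_command", "arguments": {"turn": [[0,0,-0.809],[0,0,-0.809],[0,0,-0.809],[0,0,-0.809],[0,0,-0.809],[0,0,-0.809],[0,0,-0.809],[0,0,-0.809],[0,0,-0.809],[0,0,-0.809],[0,0,-0.809],[0,0,-0.809]], "xyz": [[0.467,0.046,0.179],[0.467,0.046,0.179],[0.467,0.046,0.179],[0.467,0.046,0.179],[0.467,0.046,0.179],[0.467,0.046,0.179],[0.467,0.046,0.179],[0.467,0.046,0.179],[0.467,0.046,0.179],[0.467,0.046,0.179],[0.467,0.046,0.179],[0.467,0.046,0.179]], "claw": [45,45,45,45,45,45,45,45,45,45,45,45]}}

```text
time_s: 1.3
position: [0.4286, -0.3275, 0.09]
tool_rot: [[0.306, 0.952, -0.0], [0.952, -0.306, 0.0], [0.0, -0.001, -1.0]]
ft_force: [0.1, -0.3, -0.7]
grip_width: 0.0452
gripper_force: 0.0
```

```bash
python3 -c "
from h import *
go([.428,-.3284,.02],72,5)"
```

```text
at [ 0.4286 -0.3275  0.09  ] yaw 72.19 n 5 turn [-0.001 -0.001  0.008] xyz [-0.004 -0.001  0.28 ] t 1.3 F [ 0.1 -0.3 -0.7] w 0.0452
```

{"name": "arm_command", "arguments": {"turn": [[0,0,0],[0,0,0],[0,0,0],[0,0,0],[0,0,0],[0,0,0],[0,0,0],[0,0,0],[0,0,0],[0,0,0],[0,0,0],[0,0,0]], "xyz": [[0,0,0.28],[0,0,0.28],[0,0,0.28],[0,0,0.28],[0,0,0.28],[0,0,0],[0,0,0],[0,0,0],[0,0,0],[0,0,0],[0,0,0],[0,0,0]], "claw": [45,45,45,45,45,45,10,10,10,10,10,10], "squeeze": 25}}

```text
time_s: 2.5
position: [0.4282, -0.3284, 0.0208]
tool_rot: [[0.309, 0.951, 0.0], [0.951, -0.309, -0.0], [-0.0, 0.0, -1.0]]
ft_force: [-0.2, -0.0, -0.2]
grip_width: 0.0098
gripper_force: 0.0
```

{"name": "arm_command", "arguments": {"turn": [[0,0,-0.8],[0,0,-0.8],[0,0,-0.8],[0,0,-0.8],[0,0,-0.8],[0,0,-0.8],[0,0,-0.8],[0,0,-0.8],[0,0,-0.8],[0,0,-0.8]], "xyz": [[0,0,0],[0,0,0],[0,0,0],[0,0,0],[0,0,0],[0,0,0],[0,0,0],[0,0,0],[0,0,0],[0,0,0]], "claw": [10,10,10,10,10,10,10,10,10,10]}}

```text
time_s: 3.5
position: [0.4281, -0.3284, 0.0207]
tool_rot: [[-0.378, 0.926, -0.0], [0.926, 0.378, 0.0], [0.0, -0.0, -1.0]]
ft_force: [-0.3, -0.1, 0.6]
grip_width: 0.01
gripper_force: 0.0
```

{"name": "arm_command", "arguments": {"turn": [[0,0,-0.8],[0,0,-0.8],[0,0,-0.8],[0,0,-0.8],[0,0,-0.8],[0,0,-0.8],[0,0,-0.8],[0,0,-0.8],[0,0,-0.33],[0,0,0]], "xyz": [[0,0,0],[0,0,0],[0,0,0],[0,0,0],[0,0,0],[0,0,0],[0,0,0],[0,0,0],[0,0,0],[0,0,0]], "claw": [10,10,10,10,10,10,10,10,10,10]}}

```text
time_s: 4.5
position: [0.4281, -0.3284, 0.0207]
tool_rot: [[-0.826, 0.564, -0.0], [0.564, 0.826, 0.0], [0.0, 0.0, -1.0]]
ft_force: [0.4, -0.5, -0.7]
grip_width: 0.0102
gripper_force: 0.0
```

```bash
python3 -c "
from h import *
im,_=grab('side','1'); t,_=grab('top','1')
cv2.imwrite('pics/z1.png',np.hstack([cv2.resize(im[150:250,340:440],None,fx=4,fy=4,interpolation=2),cv2.resize(t[265:365,420:520],None,fx=4,fy=4,interpolation=2)]))"
```

```text
(no output)
```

View pics/z1.png

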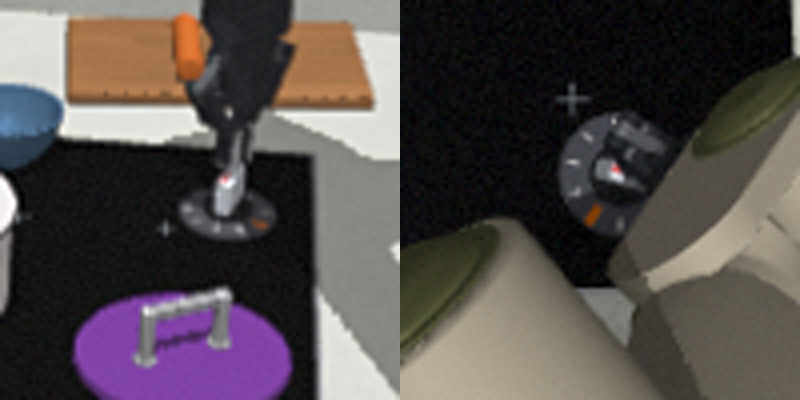

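```bash
python3 -c "
from h import *
im=cv2.imread('pics/side_1.png'); d=np.load('pics/side_1.npy'); C=cloud('side',d)
im0=cv2.imread('pics/side_0.png')
z=np.hstack([cv2.resize(a[160:215,370:420],None,fx=8,fy=8,interpolation=2) for a in (im0,im)]); cv2.imwrite('pics/z2.png',z)
for v in range(176,214,3): print(v,[tuple((C[v,u]*1000).astype(int)) for u in (392,394,396,398,400,402)])
print({k:env.observe()[k] for k in('wrist_torque','ft_force')})
"
```

```text
176 [(np.int64(450), np.int64(-272), np.int64(133)), (np.int64(444), np.int64(-278), np.int64(130)), (np.int64(437), np.int64(-308), np.int64(116)), (np.int64(430), np.int64(-311), np.int64(116)), (np.int64(424), np.int64(-305), np.int64(119)), (np.int64(416), np.int64(-337), np.int64(104))]
179 [(np.int64(449), np.int64(-290), np.int64(113)), (np.int64(443), np.int64(-281), np.int64(118)), (np.int64(436), np.int64(-291), np.int64(114)), (np.int64(429), np.int64(-310), np.int64(105)), (np.int64(423), np.int64(-310), np.int64(105)), (np.int64(416), np.int64(-329), np.int64(97))]
182 [(np.int64(448), np.int64(-489), np.int64(1)), (np.int64(442), np.int64(-300), np.int64(98)), (np.int64(435), np.int64(-292), np.int64(102)), (np.int64(428), np.int64(-303), np.int64(97)), (np.int64(422), np.int64(-310), np.int64(94)), (np.int64(415), np.int64(-326), np.int64(87))]
185 [(np.int64(447), np.int64(-468), np.int64(0)), (np.int64(441), np.int64(-319), np.int64(77)), (np.int64(434), np.int64(-312), np.int64(81)), (np.int64(427), np.int64(-312), np.int64(82)), (np.int64(421), np.int64(-311), np.i
[... 2042 characters left out ...]
.int64(5))]
209 [(np.int64(440), np.int64(-292), np.int64(-2)), (np.int64(434), np.int64(-288), np.int64(1)), (np.int64(427), np.int64(-285), np.int64(3)), (np.int64(420), np.int64(-291), np.int64(0)), (np.int64(413), np.int64(-294), np.int64(0)), (np.int64(406), np.int64(-293), np.int64(0))]
212 [(np.int64(440), np.int64(-269), np.int64(0)), (np.int64(433), np.int64(-267), np.int64(1)), (np.int64(426), np.int64(-273), np.int64(-1)), (np.int64(419), np.int64(-276), np.int64(-2)), (np.int64(412), np.int64(-282), np.int64(-5)), (np.int64(406), np.int64(-282), np.int64(-4))]
{'wrist_torque': array([ 0.03921375, -0.01523237, -0.02922478]), 'ft_force': array([0.76602943, 0.32478446, 0.08608957])}
```

View pics/z2.png

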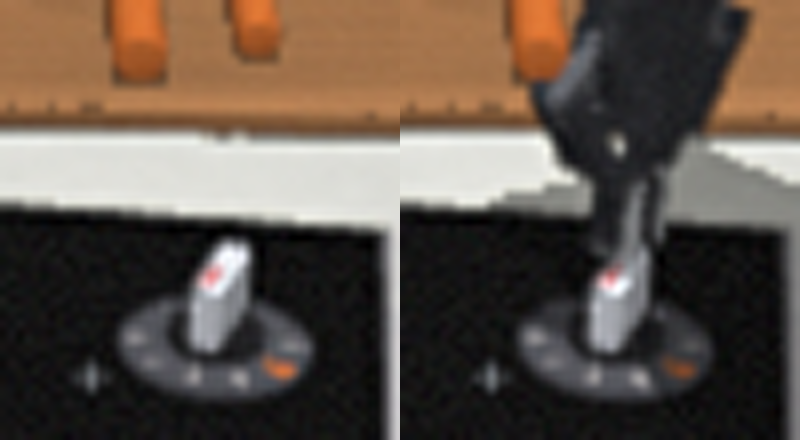

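The dial did not turn: in the close-up the bar is unmoved and the fingertips look to end just above it, with the pads closed to 10 mm and no grip force. I'll lift clear and check where the tips really are against the TCP reading.

{"name": "arm_command", "arguments": {"turn": [[0,0,0],[0,0,0],[0,0,0],[0,0,0],[0,0,0]], "xyz": [[0,0,-0.5],[0,0,-0.5],[0,0,-0.5],[0,0,0],[0,0,0]], "claw": [10,10,10,10,10]}}

```text
time_s: 5.1
position: [0.4281, -0.3283, 0.0957]
tool_rot: [[-0.825, 0.564, 0.0], [0.564, 0.825, -0.0], [-0.0, -0.0, -1.0]]
ft_force: [0.2, 0.6, 0.1]
grip_width: 0.0098
gripper_force: 0.0
```

```bash
python3 -c "
from h import *
im,d=grab('side','2'); C=cloud('side',d); s=env.observe(); p=np.array(s['position']); print(p, s['q'])
K,k1,R,t=cam('side')
for q in (p,p+[0,0,.03]): print(cv2.projectPoints(q.reshape(1,3),cv2.Rodrigues(R)[0],t,K,np.array([k1,0,0,0,0.]))[0].ravel())
m=(np.linalg.norm(C[...,:2]-p[:2],axis=2)<.05)&(C[...,2]>.05)&(C[...,2]<.2)
P=C[m]; print(len(P)); 
for z in np.arange(.05,.2,.01):
  q=P[(P[:,2]>z)&(P[:,2]<z+.01)]; print(round(z,2),len(q),q.mean(0).round(3) if len(q) else '')
cv2.imwrite('pics/z3.png',cv2.resize(im[120:220,350:450],None,fx=6,fy=6,interpolation=2))
"
```

```text
[ 0.42784849 -0.32805858  0.09504719] [-5.00674415e+01  2.63893766e+01  8.53257998e+01 -3.38510974e-04
  6.83508913e+01 -1.05706683e+02]
[398.44190714 179.44715778]
[399.20740261 171.44980028]
243
0.05 0 
0.06 0 
0.07 0 
0.08 0 
0.09 0 
0.1 0 
0.11 0 
0.12 6 [ 0.428 -0.324  0.128]
0.13 24 [ 0.426 -0.32   0.136]
0.14 22 [ 0.427 -0.318  0.145]
0.15 26 [ 0.427 -0.317  0.155]
0.16 23 [ 0.423 -0.32   0.164]
0.17 38 [ 0.424 -0.319  0.176]
0.18 43 [ 0.426 -0.313  0.185]
0.19 61 [ 0.422 -0.319  0.195]
0.2 0
```

View pics/z3.png

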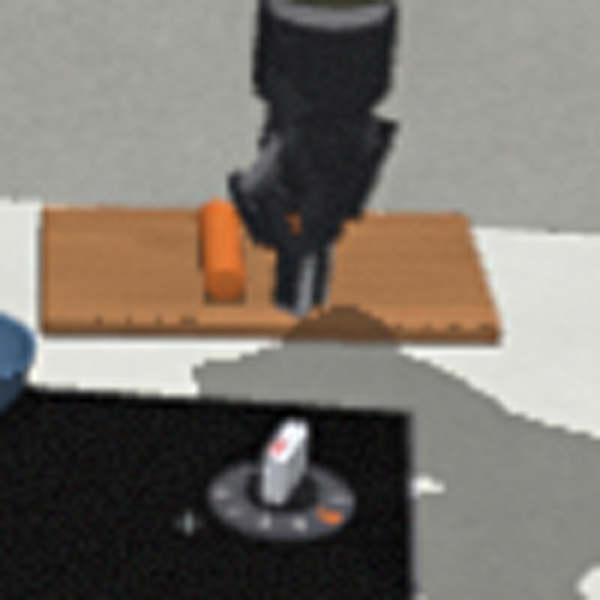

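The tips really stand about 29 mm above the reported TCP: 0.124 against 0.095. The closed fingers in this close-up are clear of the dial, which is unturned. From here I take true tip height as reading + 0.029.

{"name": "arm_command", "arguments": {"turn": [[0,0,1],[0,0,1],[0,0,1],[0,0,1],[0,0,1],[0,0,1],[0,0,1],[0,0,1],[0,0,1],[0,0,1],[0,0,1],[0,0,1]], "xyz": [[0,0,0],[0,0,0],[0,0,0],[0,0,0],[0,0,0],[0,0,0],[0,0,0],[0,0,0],[0,0,0],[0,0,0],[0,0,0],[0,0,0]], "claw": [45,45,45,45,45,45,45,45,45,45,45,45]}}

```text
time_s: 6.35
position: [0.4277, -0.3279, 0.0944]
tool_rot: [[0.08, 0.997, -0.002], [0.997, -0.08, 0.002], [0.002, -0.002, -1.0]]
ft_force: [0.6, 0.7, 0.3]
grip_width: 0.0446
gripper_force: 0.0
```

{"name": "arm_command", "arguments": {"turn": [[0,0,0.91],[0,0,0.91],[0,0,0.9],[0,0,0],[0,0,0],[0,0,0],[0,0,0],[0,0,0],[0,0,0]], "xyz": [[0,0,0],[0,0,0],[0,0,0],[0,0,0.5],[0,0,0.5],[0,0,0.5],[0,0,0.3],[0,0,0.3],[0,0,0]], "claw": [45,45,45,45,45,45,45,45,45]}}

```text
time_s: 7.25
position: [0.4269, -0.327, -0.0119]
tool_rot: [[0.308, 0.951, -0.004], [0.951, -0.308, 0.004], [0.003, -0.005, -1.0]]
ft_force: [-0.1, 0.7, 0.1]
grip_width: 0.0452
gripper_force: 0.0
```

{"name": "arm_command", "arguments": {"turn": [[0,0,0],[0,0,0],[0,0,0],[0,0,0],[0,0,0],[0,0,0]], "xyz": [[0,0,0],[0,0,0],[0,0,0],[0,0,0],[0,0,0],[0,0,0]], "claw": [5,5,5,5,5,5], "squeeze": 30}}

```text
time_s: 7.85
position: [0.4286, -0.3288, -0.0086]
tool_rot: [[0.308, 0.951, 0.001], [0.951, -0.308, -0.001], [-0.001, 0.001, -1.0]]
ft_force: [3.0, 0.4, 5.0]
grip_width: 0.0131
gripper_force: 33.9
```

{"name": "arm_command", "arguments": {"turn": [[0,0,-0.8],[0,0,-0.8],[0,0,-0.8],[0,0,-0.8],[0,0,-0.8],[0,0,-0.8],[0,0,-0.8],[0,0,-0.8],[0,0,-0.8],[0,0,-0.8],[0,0,-0.8],[0,0,-0.8]], "xyz": [[0,0,0],[0,0,0],[0,0,0],[0,0,0],[0,0,0],[0,0,0],[0,0,0],[0,0,0],[0,0,0],[0,0,0],[0,0,0],[0,0,0]], "claw": [5,5,5,5,5,5,5,5,5,5,5,5]}}

```text
time_s: 9.05
position: [0.4276, -0.3288, -0.0087]
tool_rot: [[-0.504, 0.864, -0.001], [0.864, 0.504, -0.001], [-0.0, -0.001, -1.0]]
ft_force: [-3.9, -1.4, 7.2]
grip_width: 0.0128
gripper_force: 34.1
```

{"name": "arm_command", "arguments": {"turn": [[0,0,-0.8],[0,0,-0.8],[0,0,-0.8],[0,0,-0.8],[0,0,-0.8],[0,0,-0.8],[0,0,-0.34],[0,0,0],[0,0,0],[0,0,0],[0,0,0],[0,0,0]], "xyz": [[0,0,0],[0,0,0],[0,0,0],[0,0,0],[0,0,0],[0,0,0],[0,0,0],[0,0,0],[0,0,0],[0,0,0],[0,0,0],[0,0,0]], "claw": [5,5,5,5,5,5,5,5,45,45,45,45]}}

```text
time_s: 10.25
position: [0.4281, -0.3282, -0.0095]
tool_rot: [[-0.827, 0.562, -0.0], [0.562, 0.827, 0.0], [0.0, 0.0, -1.0]]
ft_force: [-0.2, 0.3, -0.5]
grip_width: 0.0452
gripper_force: 0.0
```

{"name": "arm_command", "arguments": {"turn": [[0,0,0],[0,0,0],[0,0,0],[0,0,0],[0,0,0],[0,0,0],[0,0,0]], "xyz": [[0,0,-0.4],[0,0,-0.8],[0,0,-0.8],[0,0,-0.8],[0,0,-0.8],[0,0,-0.4],[0,0,0]], "claw": [45,45,45,45,45,45,45]}}

```text
time_s: 10.95
position: [0.429, -0.3292, 0.1936]
tool_rot: [[-0.827, 0.562, 0.004], [0.562, 0.827, -0.005], [-0.006, -0.002, -1.0]]
ft_force: [-0.3, -0.2, -0.4]
grip_width: 0.0448
gripper_force: 0.0
```

```bash
python3 -c "
from h import *
go([.469,.4005,.13],194,16)"
```

```text
at [ 0.429  -0.3292  0.1936] yaw 145.78 n 16 turn [-0.003  0.003 -0.603] xyz [0.139 0.931 0.078] t 10.95 F [-0.3 -0.2 -0.4] w 0.0448
```

{"name": "arm_command", "arguments": {"turn": [[0,0,-0.482],[0,0,-0.482],[0,0,-0.482],[0,0,-0.482],[0,0,-0.482],[0,0,-0.482],[0,0,-0.482],[0,0,-0.482],[0,0,-0.482],[0,0,-0.482]], "xyz": [[0.111,0.745,0.06],[0.111,0.745,0.06],[0.111,0.745,0.06],[0.111,0.745,0.06],[0.111,0.745,0.06],[0.111,0.745,0.06],[0.111,0.745,0.06],[0.111,0.745,0.06],[0.111,0.745,0.06],[0.111,0.745,0.06]], "claw": [40,40,40,40,40,40,40,40,40,40]}}

```text
time_s: 11.95
position: [0.5238, 0.0346, 0.1592]
tool_rot: [[-0.985, 0.174, -0.002], [0.174, 0.985, 0.0], [0.002, -0.0, -1.0]]
ft_force: [0.5, 0.3, 0.1]
grip_width: 0.0404
gripper_force: 0.0
```

{"name": "arm_command", "arguments": {"turn": [[0,0,-0.482],[0,0,-0.482],[0,0,-0.482],[0,0,-0.482],[0,0,-0.482],[0,0,-0.482],[0,0,-0.482],[0,0,-0.482],[0,0,-0.482],[0,0,-0.482],[0,0,0],[0,0,0]], "xyz": [[0.111,0.745,0.06],[0.111,0.745,0.06],[0.111,0.745,0.06],[0.111,0.745,0.06],[0.111,0.745,0.06],[0.111,0.745,0.06],[0.111,0.745,0.06],[0.111,0.745,0.06],[0.111,0.745,0.06],[0.111,0.745,0.06],[0,0,0],[0,0,0]], "claw": [40,40,40,40,40,40,40,40,40,40,40,40]}}

```text
time_s: 13.15
position: [0.4638, 0.402, 0.1292]
tool_rot: [[-0.97, -0.243, -0.002], [-0.243, 0.97, -0.001], [0.002, -0.001, -1.0]]
ft_force: [-0.0, 0.0, -0.5]
grip_width: 0.04
gripper_force: 0.0
```

```bash
cat > m3.py <<'E'
from h import *
im,d=grab('top','3')
hsv=cv2.cvtColor(im,cv2.COLOR_BGR2HSV); H,S,V=[hsv[...,i].astype(int) for i in range(3)]
b=np.zeros(im.shape[:2],bool); b[288:330,452:498]=1
C=cloud('top',d)
q=cv2.morphologyEx((b&(V>190)&(C[...,2]>.02)).astype(np.uint8),cv2.MORPH_CLOSE,np.ones((3,3)))>0
P=plane('top',np.argwhere(q)[:,::-1],.044)[:,:2]; c,sz,_=cv2.minAreaRect(P.astype(np.float32)); a=np.linalg.svd(P-P.mean(0))[2][0]
r=b&(S>90)&(V>90)&((H<6)|(H>172)); R=plane('top',np.argwhere(r)[:,::-1],.044)[:,:2].mean(0)
print("dial bar",c,sz,"axis yaw",np.degrees(np.arctan2(a[1],a[0])),"red-c",R-c)
go([.469,.4005,-.018],194,6)
E
python3 m3.py
```

```text
dial bar (0.4280363619327545, -0.32853347063064575) (0.011015353724360466, 0.03765641897916794) axis yaw 145.91191989688477 red-c [-0.01105423  0.00621027]
at [0.4644 0.4014 0.1297] yaw -166.04 n 6 turn [-0.002 -0.003 -0.001] xyz [-0.015 -0.006  0.492] t 13.2 F [ 0.5 -0.3 -0.4] w 0.0401
```

{"name": "arm_command", "arguments": {"turn": [[0,0,0],[0,0,0],[0,0,0],[0,0,0],[0,0,0],[0,0,0],[0,0,0]], "xyz": [[-0.09,-0.03,0.6],[0,0,0.6],[0,0,0.6],[0,0,0.6],[0,0,0.4],[0,0,0.15],[0,0,0]], "claw": [40,40,40,40,40,40,40]}}

```text
time_s: 13.9
position: [0.4695, 0.4005, -0.0174]
tool_rot: [[-0.971, -0.24, -0.001], [-0.24, 0.971, -0.001], [0.002, -0.001, -1.0]]
ft_force: [0.4, 0.6, 0.6]
grip_width: 0.0399
gripper_force: 0.0
```

{"name": "arm_command", "arguments": {"turn": [[0,0,0],[0,0,0],[0,0,0],[0,0,0],[0,0,0],[0,0,0],[0,0,0]], "xyz": [[0,0,0],[0,0,0],[0,0,0],[0,0,0],[0,0,0],[0,0,0],[0,0,0]], "claw": [5,5,5,5,5,5,5], "squeeze": 110}}

```text
time_s: 14.6
position: [0.4702, 0.4018, -0.0151]
tool_rot: [[-0.97, -0.241, 0.003], [-0.241, 0.97, 0.001], [-0.003, 0.0, -1.0]]
ft_force: [-0.0, -0.7, 6.1]
grip_width: 0.0156
gripper_force: 108.3
```

{"name": "arm_command", "arguments": {"turn": [[0,0,0],[0,0,0],[0,0,0],[0,0,0],[0,0,0],[0,0,0],[0,0,0],[0,0,0]], "xyz": [[0,0,-0.2],[0,0,-0.5],[0,0,-0.6],[0,0,-0.7],[0,0,-0.7],[0,0,-0.6],[0,0,-0.2],[0,0,0]], "claw": [5,5,5,5,5,5,5,5]}}

```text
time_s: 15.4
position: [0.4696, 0.4018, 0.1595]
tool_rot: [[-0.97, -0.242, 0.002], [-0.242, 0.97, 0.001], [-0.002, 0.001, -1.0]]
ft_force: [0.5, 0.1, -1.9]
grip_width: 0.0159
gripper_force: 107.6
```

```bash
python3 -c "
from h import *
go([.478,-.143,.15],180,24)"
```

```text
at [0.4696 0.4018 0.1595] yaw -166.02 n 24 turn [0.    0.001 0.116] xyz [ 0.051 -0.452  0.008] t 15.4 F [ 0.5  0.1 -1.9] w 0.0159
```

{"name": "arm_command", "arguments": {"turn": [[0,0,0.116],[0,0,0.116],[0,0,0.116],[0,0,0.116],[0,0,0.116],[0,0,0.116],[0,0,0.116],[0,0,0.116],[0,0,0.116],[0,0,0.116],[0,0,0.116],[0,0,0.116]], "xyz": [[0.051,-0.452,0.01],[0.051,-0.452,0.01],[0.051,-0.452,0.01],[0.051,-0.452,0.01],[0.051,-0.452,0.01],[0.051,-0.452,0.01],[0.051,-0.452,0.01],[0.051,-0.452,0.01],[0.051,-0.452,0.01],[0.051,-0.452,0.01],[0.051,-0.452,0.01],[0.051,-0.452,0.01]], "claw": [5,5,5,5,5,5,5,5,5,5,5,5]}}

```text
time_s: 16.6
position: [0.489, 0.1286, 0.1503]
tool_rot: [[-0.993, -0.122, -0.004], [-0.122, 0.993, -0.0], [0.004, 0.0, -1.0]]
ft_force: [0.3, 0.6, -2.5]
grip_width: 0.0155
gripper_force: 107.7
```

{"name": "arm_command", "arguments": {"turn": [[0,0,0.116],[0,0,0.116],[0,0,0.116],[0,0,0.116],[0,0,0.116],[0,0,0.116],[0,0,0.116],[0,0,0.116],[0,0,0.116],[0,0,0.116],[0,0,0.116],[0,0,0.116]], "xyz": [[0.051,-0.452,0.01],[0.051,-0.452,0.01],[0.051,-0.452,0.01],[0.051,-0.452,0.01],[0.051,-0.452,0.01],[0.051,-0.452,0.01],[0.051,-0.452,0.01],[0.051,-0.452,0.01],[0.051,-0.452,0.01],[0.051,-0.452,0.01],[0.051,-0.452,0.01],[0.051,-0.452,0.01]], "claw": [5,5,5,5,5,5,5,5,5,5,5,5]}}

```text
time_s: 17.8
position: [0.4765, -0.1433, 0.1443]
tool_rot: [[-1.0, -0.0, -0.003], [-0.0, 1.0, 0.002], [0.003, 0.002, -1.0]]
ft_force: [1.5, 0.7, -1.3]
grip_width: 0.0158
gripper_force: 107.7
```

{"name": "arm_command", "arguments": {"turn": [[0,0,0],[0,0,0],[0,0,0],[0,0,0]], "xyz": [[0,0,0.4],[0,0,0.5],[0,0,0.4],[0,0,0]], "claw": [5,5,5,5]}}

```text
time_s: 18.2
position: [0.4753, -0.1417, 0.0777]
tool_rot: [[-1.0, -0.001, -0.007], [-0.001, 1.0, 0.004], [0.007, 0.004, -1.0]]
ft_force: [0.4, 0.6, -2.1]
grip_width: 0.0158
gripper_force: 107.7
```

```bash
python3 -c "
from h import *
s,ds=grab('side','4'); t,dt=grab('top','4'); C=cloud('side',ds)
go([.4825,-.143,.072],180,4)
K,k1,R,t_=cam('side'); pr=lambda n,q:(lambda K,k,R,t:cv2.projectPoints(np.array(q,float).reshape(-1,3),cv2.Rodrigues(R)[0],t,K,np.array([k,0,0,0,0.]))[0].reshape(-1,2).round(1))(*cam(n))
P=np.array(env.observe()['position']); b=P+[0,0,.037]
print(pr('side',[b,b+[.14,0,.007],b+[.14,0,0],[.6775,-.143,.134]]).tolist()); print(pr('top',[b+[0,0,.018],b+[.14,0,.015],[.6775,-.143,.144]]).tolist())
cv2.imwrite('pics/z4.png',np.hstack([cv2.resize(s[150:270,270:420],None,fx=3.2,fy=4,interpolation=2),cv2.resize(t[165:285,370:450],None,fx=4,fy=4,interpolation=2)]))
"
```

```text
at [ 0.4772 -0.1426  0.0807] yaw -179.95 n 4 turn [ 0.003 -0.005  0.003] xyz [-0.027 -0.002  0.043] t 18.3 F [-0.3  0.8 -0.7] w 0.0155
[[381.4, 199.0], [336.1, 193.7], [336.0, 195.6], [316.8, 189.6]]
[[417.6, 290.6], [416.0, 232.8], [416.6, 207.7]]
```

View pics/z4.png

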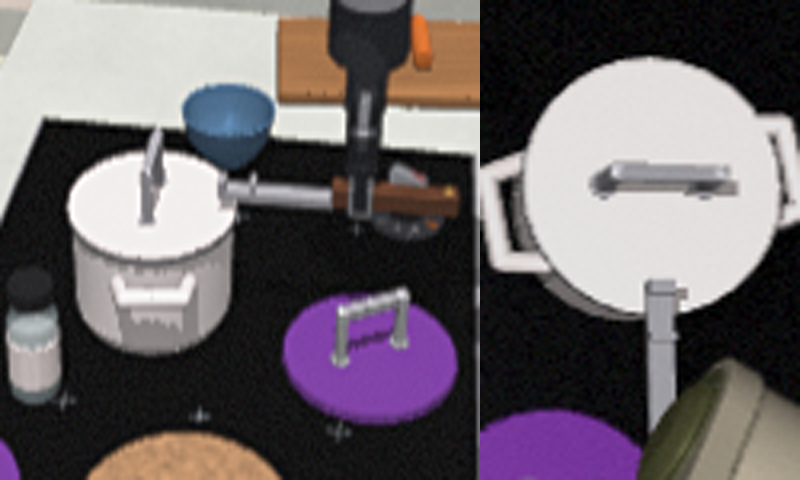

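```bash
python3 -c "
from h import *
im=cv2.imread('pics/side_4.png'); C=cloud('side',np.load('pics/side_4.npy'))
for u in range(338,416,5):
  print(u,[(v,*(C[v,u]*1000).round().astype(int).tolist()) for v in range(192,206,2) if -.17<C[v,u,1]<-.11])
T=cloud('top',np.load('pics/top_4.npy')); hsv=None
m=(abs(T[...,1]+.143)<.03)&(T[...,0]>.53)&(T[...,0]<.64)&(T[...,2]>.105)
P=T[m]; print(len(P),P[:,0].max(),np.polyfit(P[:,0],P[:,1],1),P[:,1].mean())
for x in np.arange(.54,.63,.01):
  q=P[(P[:,0]>x)&(P[:,0]<x+.01)]; print(round(x,2),len(q),q.mean(0).round(4) if len(q) else '')
"
```

```text
338 [(194, 611, -140, 125), (196, 610, -134, 122), (198, 610, -131, 116), (200, 613, -158, 94), (202, 610, -139, 98), (204, 608, -124, 99)]
343 [(196, 596, -145, 117), (198, 594, -129, 119), (200, 597, -154, 97), (202, 595, -143, 97), (204, 595, -142, 90)]
348 [(196, 579, -135, 124), (198, 578, -130, 120), (200, 578, -131, 112)]
353 [(198, 564, -137, 117), (200, 563, -135, 111)]
358 [(198, 549, -145, 114), (200, 548, -132, 114)]
363 [(198, 533, -140, 118), (200, 533, -136, 113)]
368 [(198, 518, -146, 116), (200, 517, -130, 118)]
373 [(198, 503, -147, 116), (200, 502, -131, 118)]
378 [(192, 488, -111, 158), (196, 488, -143, 127), (198, 487, -134, 125), (200, 487, -129, 121)]
383 [(196, 473, -120, 141), (198, 472, -120, 134), (200, 472, -120, 127), (202, 471, -123, 118), (204, 471, -126, 110)]
388 [(196, 458, -141, 131), (198, 457, -132, 129), (200, 457, -136, 120), (202, 456, -130, 116)]
393 [(196, 443, -144, 130), (198, 442, -132, 130), (200, 442, -132, 123), (202, 441, -133, 116)]
398 [(196, 428, -145, 131), (198, 427, -142, 126), (200, 427, -132, 124), (202, 426, -131, 118)]
403 [(198, 413, -136, 130), (200, 412, -133, 125), (202, 412, -131, 119)]
408 [(198, 398, -143, 127), (200, 397, -133, 126), (202, 397, -136, 118)]
413 [(198, 383, -141, 130), (200, 382, -137, 126)]
269 0.6135672983053171 [-0.13103589 -0.06350983] -0.13824651617899036
0.54 35 [ 0.545  -0.1362  0.1724]
0.55 28 [ 0.5553 -0.1414  0.1206]
0.56 28 [ 0.5652 -0.1417  0.1201]
0.57 30 [ 0.5752 -0.1413  0.1201]
0.58 32 [ 0.5849 -0.1409  0.1205]
0.59 28 [ 0.5949 -0.1401  0.1194]
0.6 32 [ 0.6053 -0.1407  0.1215]
0.61 13 [ 0.6119 -0.1395  0.125 ]
0.62 0
```

In the close-up the lifter is level, with its tongue aimed squarely at the arch. Depth puts its underside at about 0.1135 and its origin about 3.5 mm behind the TCP reading. Going in under the bar.

{"name": "arm_command", "arguments": {"turn": [[0,0,0],[0,0,0],[0,0,0],[0,0,0],[0,0,0],[0,0,0],[0,0,0],[0,0,0],[0,0,0],[0,0,0],[0,0,0],[0,0,0]], "xyz": [[0,-0.04,0.05],[0,0,0.06],[-0.19,0,0],[-0.19,0,0],[-0.19,0,0],[-0.19,0,0],[-0.19,0,0],[-0.19,0,0],[-0.19,0,0],[-0.19,0,0],[-0.15,0,0],[0,0,0]], "claw": [5,5,5,5,5,5,5,5,5,5,5,5]}}

```text
time_s: 19.5
position: [0.5619, -0.1448, 0.0756]
tool_rot: [[-1.0, -0.001, 0.0], [-0.001, 1.0, -0.0], [-0.0, -0.0, -1.0]]
ft_force: [-0.6, 0.1, -1.6]
grip_width: 0.0156
gripper_force: 107.7
```

```bash
python3 -c "
from h import *
s,ds=grab('side','5'); t,dt=grab('top','5')
go([.561,-.143,.075],180,4)
T=cloud('top',dt); m=(abs(T[...,1]+.143)<.015)&(T[...,0]>.6)&(T[...,0]<.72)&(T[...,2]>.106)
P=T[m]
for x in np.arange(.60,.73,.006):
  q=P[(P[:,0]>x)&(P[:,0]<x+.006)]; print(round(x,3),len(q),np.median(q,0).round(4) if len(q) else '')
cv2.imwrite('pics/z5.png',np.hstack([cv2.resize(s[160:240,280:390],None,fx=4,fy=4,interpolation=2),cv2.resize(t[165:245,370:450],None,fx=4,fy=4,interpolation=2)]))
"
```

```text
at [ 0.5609 -0.1447  0.0756] yaw -179.94 n 4 turn [ 0.001 -0.001  0.003] xyz [-0.     0.009  0.003] t 19.6 F [-1.4  0.5 -1.2] w 0.0155
0.6 22 [ 0.6025 -0.1374  0.3891]
0.606 7 [ 0.6076 -0.1322  0.3863]
0.612 1 [ 0.6122 -0.1288  0.3812]
0.618 0 
0.624 1 [ 0.6292 -0.1372  0.1138]
0.63 3 [ 0.6336 -0.1368  0.1174]
0.636 9 [ 0.6389 -0.1395  0.1168]
0.642 10 [ 0.646  -0.1407  0.116 ]
0.648 17 [ 0.651  -0.1431  0.1172]
0.654 19 [ 0.6567 -0.1427  0.1154]
0.66 21 [ 0.6626 -0.1435  0.1228]
0.666 13 [ 0.6695 -0.1433  0.1148]
0.672 40 [ 0.6751 -0.1427  0.1405]
0.678 23 [ 0.6808 -0.1418  0.1425]
0.684 7 [ 0.6894 -0.1436  0.1158]
0.69 21 [ 0.6927 -0.1438  0.1225]
0.696 10 [ 0.6979 -0.1406  0.1232]
0.702 0 
0.708 0 
0.714 0 
0.72 0 
0.726 0
```

View pics/z5.png

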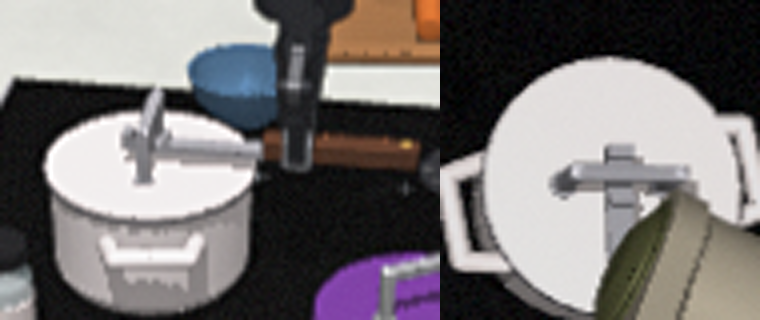

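The views show the tongue under the bar, the stops at x≈0.663 and 0.694 and the bar at 0.678 between them. Lifting.

{"name": "arm_command", "arguments": {"turn": [[0,0,0],[0,0,0],[0,0,0],[0,0,0],[0,0,0],[0,0,0],[0,0,0],[0,0,0],[0,0,0],[0,0,0],[0,0,0],[0,0,0]], "xyz": [[0,0,-0.1],[0,0,-0.1],[0,0,-0.08],[0,0,-0.08],[0,0,-0.08],[0,0,-0.08],[0,0,-0.08],[0,0,-0.08],[0,0,-0.08],[0,0,-0.08],[0,0,-0.08],[0,0,0]], "claw": [5,5,5,5,5,5,5,5,5,5,5,5]}}

```text
time_s: 20.8
position: [0.5614, -0.1449, 0.1224]
tool_rot: [[-1.0, -0.001, 0.001], [-0.001, 1.0, -0.0], [-0.001, -0.0, -1.0]]
ft_force: [0.0, 0.9, -3.7]
grip_width: 0.0155
gripper_force: 107.5
```

{"name": "arm_command", "arguments": {"turn": [[0,0,0],[0,0,0],[0,0,0],[0,0,0],[0,0,0],[0,0,0],[0,0,0],[0,0,0],[0,0,0],[0,0,0]], "xyz": [[0,0,-0.1],[0,0,-0.15],[0,0,-0.15],[0,0,-0.15],[0,0,-0.15],[0,0,-0.15],[0,0,-0.12],[0,0,-0.06],[0,0,0],[0,0,0]], "claw": [5,5,5,5,5,5,5,5,5,5]}}

```text
time_s: 21.8
position: [0.5609, -0.1447, 0.173]
tool_rot: [[-1.0, -0.001, -0.001], [-0.001, 1.0, 0.0], [0.001, 0.0, -1.0]]
ft_force: [-0.7, 0.8, -3.8]
grip_width: 0.0154
gripper_force: 107.6
```

```bash
cat > m4.py <<'E'
from h import *
import sys
s,ds=grab('side',sys.argv[1]); t,dt=grab('top',sys.argv[1]); p=np.array(env.observe()['position'])
hsv=cv2.cvtColor(t,cv2.COLOR_BGR2HSV); T=cloud('top',dt); z0=float(sys.argv[2]) # expected disc top z
w=(hsv[...,1]<40)&(hsv[...,2]>170)&(abs(T[...,2]-z0)<.025)&(np.linalg.norm(T[...,:2]-(p[:2]+[.12,0]),axis=2)<.11)
P=T[w]; A=np.c_[P[:,:2]-P[:,:2].mean(0),np.ones(len(P))]; f=np.linalg.lstsq(A,P[:,2],rcond=None)[0]
print("disc",len(P),"z,slope deg",f[2],np.degrees(f[:2]))
c=max(cv2.findContours(w.astype(np.uint8),cv2.RETR_EXTERNAL,cv2.CHAIN_APPROX_NONE)[0],key=cv2.contourArea)
print("circle",cv2.minEnclosingCircle(plane('top',cv2.convexHull(c).reshape(-1,2),f[2])[:,:2].astype(np.float32)))
cv2.imwrite(f'pics/m{sys.argv[1]}.png',np.hstack([cv2.resize(s[130:330,230:420],None,fx=2,fy=2),cv2.resize(t[150:290,260:470],None,fx=1.95,fy=400/140)]))
E
python3 m4.py 6 .174; python3 -c "
from h import *
go([.485,.131,.165],180,24)"
```

```text
disc 2376 z,slope deg 0.17670690017273852 [-0.48039037 -0.0527569 ]
circle ((0.6775081753730774, -0.14383789896965027), 0.08223965018987656)
at [ 0.5609 -0.1447  0.1728] yaw -179.95 n 24 turn [ 0. -0.  0.] xyz [0.063 0.23  0.007] t 21.9 F [ 0.1  0.7 -3.1] w 0.0156
```

View pics/m6.png

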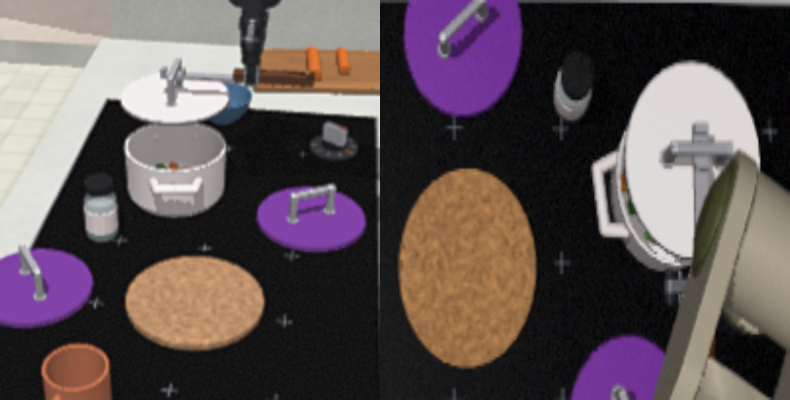

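The lid hangs level on the lifter, disc top at 0.177, with the pot open below it. Carrying it to above the trivet.

{"name": "arm_command", "arguments": {"turn": [[0,0,0],[0,0,0],[0,0,0],[0,0,0],[0,0,0],[0,0,0],[0,0,0],[0,0,0],[0,0,0],[0,0,0],[0,0,0],[0,0,0]], "xyz": [[0.013,0.05,0],[0.027,0.1,0],[0.04,0.15,0],[0.053,0.2,0],[0.066,0.25,0],[0.08,0.3,0],[0.075,0.283,0],[0.075,0.283,0],[0.075,0.283,0],[0.075,0.283,0],[0.075,0.283,0],[0.075,0.283,0]], "claw": [5,5,5,5,5,5,5,5,5,5,5,5]}}

```text
time_s: 23.1
position: [0.5242, -0.0063, 0.1732]
tool_rot: [[-1.0, -0.001, 0.0], [-0.001, 1.0, 0.0], [-0.0, 0.0, -1.0]]
ft_force: [0.3, 0.6, -3.5]
grip_width: 0.0157
gripper_force: 107.6
```

{"name": "arm_command", "arguments": {"turn": [[0,0,0],[0,0,0],[0,0,0],[0,0,0],[0,0,0],[0,0,0],[0,0,0],[0,0,0],[0,0,0],[0,0,0],[0,0,0],[0,0,0]], "xyz": [[0.075,0.283,0],[0.075,0.283,0],[0.075,0.283,0],[0.075,0.283,0],[0.075,0.283,0],[0.075,0.283,0],[0.08,0.3,0],[0.066,0.25,0],[0.053,0.2,0],[0.04,0.15,0],[0.027,0.1,0],[0.013,0.05,0]], "claw": [5,5,5,5,5,5,5,5,5,5,5,5]}}

```text
time_s: 24.3
position: [0.4879, 0.1303, 0.1732]
tool_rot: [[-1.0, -0.001, -0.0], [-0.001, 1.0, -0.0], [0.0, -0.0, -1.0]]
ft_force: [0.2, 0.4, -3.6]
grip_width: 0.0161
gripper_force: 107.6
```

```bash
python3 m4.py 7 .176; python3 -c "
from h import *
go([.488,.1304,.035],180,24)"
```

```text
disc 2798 z,slope deg 0.1770187925321483 [-0.50152417  0.35512873]
circle ((0.6039832830429077, 0.13093188405036926), 0.08254438638687134)
at [0.488  0.13   0.1732] yaw -179.95 n 24 turn [-0. -0.  0.] xyz [-0.     0.     0.115] t 24.4 F [ 0.  -0.8 -4.6] w 0.0154
```

{"name": "arm_command", "arguments": {"turn": [[0,0,0],[0,0,0],[0,0,0],[0,0,0],[0,0,0],[0,0,0],[0,0,0],[0,0,0],[0,0,0],[0,0,0],[0,0,0],[0,0,0]], "xyz": [[0,0,0.1],[0,0,0.2],[0,0,0.3],[0,0,0.3],[0,0,0.3],[0,0,0.3],[0,0,0.3],[0,0,0.3],[0,0,0.25],[0,0,0.2],[0,0,0.1],[0,0,0.05]], "claw": [5,5,5,5,5,5,5,5,5,5,5,5]}}

```text
time_s: 25.6
position: [0.4879, 0.1298, 0.0377]
tool_rot: [[-1.0, -0.001, -0.001], [-0.001, 1.0, -0.0], [0.001, -0.0, -1.0]]
ft_force: [-0.2, -0.1, -3.6]
grip_width: 0.0154
gripper_force: 107.6
```

{"name": "arm_command", "arguments": {"turn": [[0,0,0],[0,0,0],[0,0,0],[0,0,0],[0,0,0],[0,0,0],[0,0,0],[0,0,0],[0,0,0],[0,0,0],[0,0,0],[0,0,0]], "xyz": [[0,0,0.04],[0,0,0.04],[0,0,0.04],[0,0,0.04],[0,0,0.04],[0,0,0.04],[0,0,0.04],[0,0,0.04],[0,0,0.04],[0,0,0.04],[0,0,0.04],[0,0,0]], "claw": [5,5,5,5,5,5,5,5,5,5,5,5]}}

```text
time_s: 26.8
position: [0.488, 0.1299, 0.0161]
tool_rot: [[-1.0, -0.001, 0.0], [-0.001, 1.0, 0.0], [-0.0, 0.0, -1.0]]
ft_force: [0.7, -0.6, -1.8]
grip_width: 0.0155
gripper_force: 107.7
```

{"name": "arm_command", "arguments": {"turn": [[0,0,0],[0,0,0],[0,0,0],[0,0,0],[0,0,0]], "xyz": [[0,0,0.06],[0,0,0.06],[0,0,0.06],[0,0,0.04],[0,0,0]], "claw": [5,5,5,5,5]}}

```text
time_s: 27.3
position: [0.4878, 0.1299, 0.0049]
tool_rot: [[-1.0, -0.001, -0.001], [-0.001, 1.0, -0.0], [0.001, -0.0, -1.0]]
ft_force: [-0.1, 0.1, -1.6]
grip_width: 0.0157
gripper_force: 107.7
```

```bash
python3 m4.py 8 .026; python3 -c "
from h import *
go([.488,.1304,.005],180,4)
T=cloud('top',np.load('pics/top_8.npy')); P=T[(abs(T[...,1]-.131)<.007)&(T[...,0]>.55)&(T[...,0]<.64)&(T[...,2]<.2)]
for x in np.arange(.55,.64,.006):
  q=P[(P[:,0]>x)&(P[:,0]<x+.006)]; print(round(x,3),len(q),np.median(q,0).round(4) if len(q) else '')
"
```

```text
disc 2434 z,slope deg 0.0257936183756054 [-1.37884133 -0.29129087]
circle ((0.6043998599052429, 0.13059218227863312), 0.08283054828643799)
at [0.4879 0.1299 0.0052] yaw -179.95 n 4 turn [-0.    -0.     0.003] xyz [-0.     0.002  0.001] t 27.4 F [ 0.2 -0.1 -1.8] w 0.0155
0.55 10 [0.5528 0.1316 0.0447]
0.556 13 [0.5592 0.1316 0.0458]
0.562 12 [0.5644 0.1316 0.0472]
0.568 10 [0.5709 0.1317 0.0448]
0.574 13 [0.5775 0.1317 0.0464]
0.58 12 [0.5829 0.1304 0.045 ]
0.586 10 [0.5888 0.1316 0.0506]
0.592 10 [0.5941 0.1316 0.0493]
0.598 19 [0.6011 0.1314 0.0482]
0.604 11 [0.6064 0.1314 0.0697]
0.61 5 [0.6142 0.1318 0.0445]
0.616 15 [0.6184 0.1317 0.0535]
0.622 5 [0.6237 0.1317 0.0533]
0.628 12 [0.6312 0.1308 0.0242]
0.634 12 [0.6367 0.1308 0.0239]
```

The lid is on the trivet, level, within 1 mm of its centre. The tongue is free, with about 8 mm above and 12 mm below. Withdrawing.

{"name": "arm_command", "arguments": {"turn": [[0,0,0],[0,0,0],[0,0,0],[0,0,0],[0,0,0],[0,0,0],[0,0,0],[0,0,0],[0,0,0],[0,0,0],[0,0,0],[0,0,0]], "xyz": [[0.07,0,0],[0.14,0,0],[0.14,0,0],[0.14,0,0],[0.14,0,0],[0.14,0,0],[0.14,0,0],[0.14,0,0],[0.14,0,0],[0.14,0,0],[0.14,0,0],[0.07,0,0]], "claw": [5,5,5,5,5,5,5,5,5,5,5,5]}}

```text
time_s: 28.6
position: [0.4101, 0.1299, 0.0052]
tool_rot: [[-1.0, -0.001, -0.0], [-0.001, 1.0, -0.0], [0.0, -0.0, -1.0]]
ft_force: [0.3, -0.6, -0.6]
grip_width: 0.0153
gripper_force: 107.8
```

{"name": "arm_command", "arguments": {"turn": [[0,0,0],[0,0,0],[0,0,0],[0,0,0],[0,0,0],[0,0,0]], "xyz": [[0,0,-0.3],[0,0,-0.6],[0,0,-0.7],[0,0,-0.6],[0,0,-0.3],[0,0,0]], "claw": [5,5,5,5,5,5]}}

```text
time_s: 29.2
position: [0.4119, 0.1299, 0.1319]
tool_rot: [[-1.0, -0.001, 0.004], [-0.001, 1.0, 0.0], [-0.004, 0.0, -1.0]]
ft_force: [0.4, 0.8, -2.3]
grip_width: 0.0156
gripper_force: 107.8
```

```bash
python3 -c "
from h import *
go([.4702,.4013,.11],194,12)"
```

```text
at [0.4119 0.1299 0.1319] yaw -179.95 n 12 turn [-0.     0.004 -0.232] xyz [-0.148  0.44   0.037] t 29.2 F [ 0.4  0.8 -2.3] w 0.0156
```

{"name": "arm_command", "arguments": {"turn": [[0,0,-0.232],[0,0,-0.232],[0,0,-0.232],[0,0,-0.232],[0,0,-0.232],[0,0,-0.232],[0,0,-0.232],[0,0,-0.232],[0,0,-0.232],[0,0,-0.232],[0,0,-0.232],[0,0,-0.232]], "xyz": [[-0.148,0.44,0.037],[-0.148,0.44,0.037],[-0.148,0.44,0.037],[-0.148,0.44,0.037],[-0.148,0.44,0.037],[-0.148,0.44,0.037],[-0.148,0.44,0.037],[-0.148,0.44,0.037],[-0.148,0.44,0.037],[-0.148,0.44,0.037],[-0.148,0.44,0.037],[-0.148,0.44,0.037]], "claw": [5,5,5,5,5,5,5,5,5,5,5,5]}}

```text
time_s: 30.4
position: [0.469, 0.4021, 0.1059]
tool_rot: [[-0.97, -0.242, -0.002], [-0.242, 0.97, -0.001], [0.003, -0.001, -1.0]]
ft_force: [-0.5, 0.5, -1.5]
grip_width: 0.0157
gripper_force: 107.9
```

{"name": "arm_command", "arguments": {"turn": [[0,0,0],[0,0,0],[0,0,0]], "xyz": [[0,0,0],[0,0,0],[0,0,0]], "claw": [5,5,5]}}

```text
time_s: 30.7
position: [0.4692, 0.4006, 0.1073]
tool_rot: [[-0.971, -0.241, -0.001], [-0.241, 0.971, -0.001], [0.001, -0.001, -1.0]]
ft_force: [0.0, -1.5, -0.9]
grip_width: 0.0158
gripper_force: 108.0
```

```bash
python3 -c "
from h import *
go([.4702,.4018,-.013],194,10)"
```

```text
at [0.4692 0.4006 0.1073] yaw -166.08 n 10 turn [-0.001 -0.002 -0.002] xyz [-0.003  0.002  0.241] t 30.7 F [ 0.  -1.5 -0.9] w 0.0158
```

{"name": "arm_command", "arguments": {"turn": [[0,0,0],[0,0,0],[0,0,0],[0,0,0],[0,0,0],[0,0,0],[0,0,0],[0,0,0],[0,0,0]], "xyz": [[-0.03,0.02,0.3],[0,0,0.4],[0,0,0.4],[0,0,0.4],[0,0,0.4],[0,0,0.25],[0,0,0.14],[0,0,0.07],[0,0,0]], "claw": [5,5,5,5,5,5,5,5,5]}}

```text
time_s: 31.6
position: [0.4709, 0.4028, -0.0098]
tool_rot: [[-0.97, -0.241, 0.0], [-0.241, 0.97, 0.0], [-0.0, 0.0, -1.0]]
ft_force: [0.2, -0.1, -1.9]
grip_width: 0.0157
gripper_force: 108.0
```

{"name": "arm_command", "arguments": {"turn": [[0,0,0],[0,0,0],[0,0,0],[0,0,0]], "xyz": [[0,0,0.03],[0,0,0.03],[0,0,0.02],[0,0,0]], "claw": [5,5,5,5]}}

```text
time_s: 32.0
position: [0.4706, 0.4028, -0.0139]
tool_rot: [[-0.97, -0.241, 0.0], [-0.241, 0.97, 0.0], [-0.0, 0.0, -1.0]]
ft_force: [-0.6, 0.7, -0.7]
grip_width: 0.0157
gripper_force: 108.0
```

Nearly touching. One more millimetre, then open and rise.

{"name": "arm_command", "arguments": {"turn": [[0,0,0],[0,0,0],[0,0,0],[0,0,0],[0,0,0],[0,0,0],[0,0,0]], "xyz": [[0,0,0.02],[0,0,0],[0,0,0],[0,0,0],[0,0,0],[0,0,0],[0,0,0]], "claw": [5,5,40,40,40,40,40]}}

```text
time_s: 32.7
position: [0.4707, 0.4029, -0.0149]
tool_rot: [[-0.97, -0.241, 0.0], [-0.241, 0.97, 0.0], [-0.0, 0.0, -1.0]]
ft_force: [-0.1, -0.8, 0.7]
grip_width: 0.0398
gripper_force: 0.0
```

{"name": "arm_command", "arguments": {"turn": [[0,0,0],[0,0,0],[0,0,0],[0,0,0],[0,0,0],[0,0,0],[0,0,0],[0,0,0],[0,0,0],[0,0,0],[0,0,0],[0,0,0]], "xyz": [[0,0,-0.2],[0,0,-0.5],[0,0,-0.6],[0,0,-0.6],[0,0,-0.6],[0,0,-0.6],[0.5,0,-0.5],[0.6,0,0],[0.6,0,0],[0.5,0,0],[0,0,0],[0,0,0]], "claw": [40,40,40,40,40,40,40,40,40,40,40,40]}}

```text
time_s: 33.9
position: [0.3641, 0.3764, 0.166]
tool_rot: [[-0.97, -0.242, 0.001], [-0.242, 0.97, 0.001], [-0.002, 0.0, -1.0]]
ft_force: [-0.4, 0.0, -0.5]
grip_width: 0.0399
gripper_force: 0.0
```

```bash
python3 -c "
from h import *
s,ds=grab('side','9'); t,dt=grab('top','9'); T=cloud('top',dt)
b=np.zeros((480,640),bool); b[235:335,175:230]=1
P=T[b&(T[...,2]>.030)&(T[...,2]<.06)]; a=np.linalg.svd(P[:,:2]-P[:,:2].mean(0))[2][0]; k=(P[:,:2]-P[:,:2].mean(0))@a
print(len(P),P[:,:2].mean(0)+a*(k.max()+k.min())/2,np.ptp(k),np.degrees(np.arctan(a[1]/a[0])),np.median(P[:,2]))
print(env.observe()['time_s'])
cv2.imwrite('pics/z9.png',np.hstack([cv2.resize(t[130:350,170:520],(480,480)),cv2.resize(s[330:390,290:430],(320,480))]))
"
```

```text
369 [0.49326787 0.40703677] 0.22939410570590563 14.401716789884219 0.03621871602525628
34.0
```

View pics/z9.png

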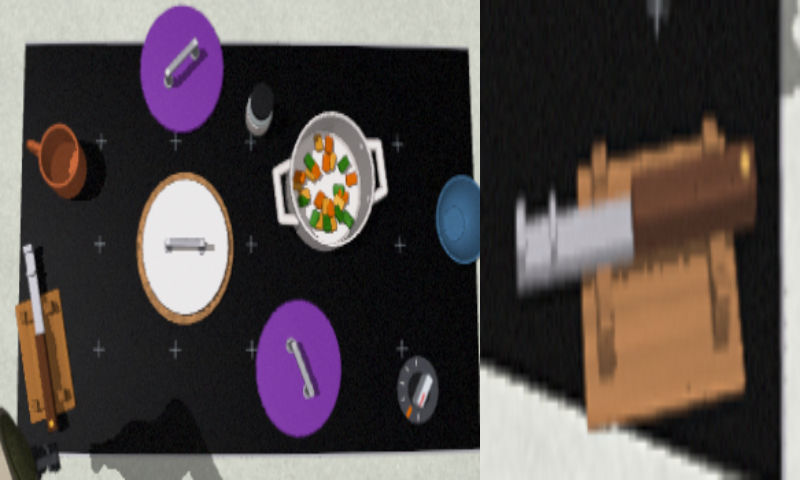

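The final views show the lid centred on the trivet, the lifter back on its rest within about 1 mm and 0.4° of its first pose, the dial's red pointer at the orange mark, and everything else in place.

```bash
python3 -c "
from rig import env
print(env.close_job())"
```

```text
the job is handed in; nothing more can be done
None
```

The job is handed in at 34 s, verdict not shown: by the last camera measurements the lid is centred on the trivet, the lifter is back on its rest within about 1 mm, the dial is at the orange mark, and the pot, jar, bowl and mug look unmoved.

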